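# Stop the parts feeder at its worn selector toggle and draw out the catch tray

## Task

The small parts feeder is still switched to run: bring its three-position toggle, under the hood of the grey switch station, to the centre off click, going by the pointer and the feel because the handle is loose, and do not let it go through to the reverse side. Only then hook the catch tray behind its far lip and draw it straight out from under the spout, at least 70 mm and at most 140 mm towards you, keeping it level with the two blades in it, and leave the bystanders where they are.

Things in the scene. Friction and masses are not known exactly. Their poses are not given: they have to be found in the camera images.
- station: grey switch station, fixed to the table: foot 150 (x) x 130 (y) mm, sloping front face, column behind, flat hood above. Origin on the table, on the middle line, 60 mm behind the foot's front edge; x away from the robot, y left, z up. The face slopes 40 degrees: its normal, (-0.643, 0, 0.766) in this frame, points up and to the robot; the toggle stands about along it
- hood_edge (a point): middle of the hood's front lower edge, 238 mm over the table; the hood is 126 mm wide, reaches back to the column and covers the toggle from straight above, so a gripper must come in below it, tilted about 35 to 50 degrees, from the robot's side
- toggle_pivot (a point): the toggle's pivot, on the face, 75 mm over the table. Its axis lies in the face and points up the slope, (0.766, 0, 0.643) in the station's frame: the toggle swings to the station's left and right
- selector (a joint): angle of the selector shaft, which the toggle must set: 0 = centre off detent, +0.42 rad = run (to the station's left, +y; it starts there or just short of it), -0.42 = reverse. Within some 0.1 rad of 0 a sprung ball snaps it to off; from 0.15 to 0.3 rad the spring pushes it outward, beyond that only friction acts. The push at the knob builds up to 7 to 12 N, then drops at the click
- pointer_tip (a point): tip of the steel pointer on the selector shaft, 44 mm from the pivot axis, 23 mm up the slope from the handle; it plays over a plate with three dots, of which the largest, in the middle, is off
- handle_knob (a point): middle of the toggle's black grip (20 mm thick, 32 mm long, top end 80 mm from the pivot, on an 11 mm rod); this point is 70 mm from the pivot. The handle is worn loose: it swings about 0.16 rad freely to either side before it takes the selector shaft along, so its position does not tell the selector's
- handle (a joint): angle of the loose handle relative to the selector shaft, -0.16 to +0.16 rad, positive to the station's +y; its resting value is of no matter
- feeder: parts feeder, fixed to the table: grey column 110 mm wide, aluminium hopper on top, steel spout 80 mm wide sloping down to the robot. Origin on the table, about under the spout's front edge, on the middle line; x away from the robot, y left, z up. Column and foot begin at x = +72 mm; between them and the tray the table is free
- spout_edge (a point): middle of the spout's front lower edge, 190 mm over the table; a gripper that reaches behind the tray's far rim must lean in below it
- tray: loose aluminium catch tray, 110 (x) x 120 (y) x 43 mm, walls 4 mm, with a 6 mm rolled rim on all sides, 0.3 kg; origin: centre of its underside, axes as the feeder's. It stands with its far edge about under the spout's front edge (0 to 10 mm either way)
- tray_far_lip (a point): middle of the tray's far rim (away from the robot), 40 mm over the table
- blade_a: clipper blade 32x44x8 mm lying in the tray, left; origin at its underside
- blade_b: clipper blade 32x44x8 mm lying in the tray, right; origin at its underside
- paste_tin: bystander: round tin, 60 mm wide, 24 mm high, in front of the switch station; origin at its underside
- oil_bottle: bystander: upright bottle, 37 mm wide, 113 mm high, at the back, right of the feeder; origin at its underside
- driver_red: bystander: screwdriver 190 mm long, lying on the table at the right

How it is judged:
By the outcome, as a careful person would: the job done as asked, in the order asked, and still so for the second after the job is handed in, with the robot touching nothing.
It also fails if it takes over 70 s, if anything falls off the work surface, if the arm or the gripper's body presses on something with over 40 N, if the wrist force passes 120 N, or if a joint passes its speed limit or range.

## Robot

A 6-joint arm with a two-finger parallel gripper is mounted at the origin on a cart in front of the work surface, level with it; the furniture and walls round the work are solid. World frame = base frame: x ahead of the robot, y to its left, z up, the work surface at z = 0. Lengths are in m, angles in rad, forces in N, time in s.
With the tool pointing down it reaches from about 0.35 to 0.975 m from the base axis. Payload 4.9 kg.
Tool frame: the origin (TCP) lies midway between the tips of the shut fingers; the grasp point (between the pads) lies 19 mm behind it (manip.grip_point_offset is the distance from the TCP to the grasp point, in m); z points along the fingers, y is the direction in which the jaws open and shut (so a half turn about z gives the same grasp; the last joint's range is limited). The gripper opens to 85 mm and grips with 20 to 120 N. Pads are 22 mm wide; open, the fingers measure 114 mm over their backs; the gripper's body (76 mm by 85 mm) begins 54 mm behind the grasp point. The pads swing forward as they close: fully open they stand 13 mm farther back than shut.
Start: joints at [-1.376, 0.053, 1.613, -0, 1.476, -0.119], TCP at [0.193, -0.594, 0.231] pointing down, gripper open.
Joint ranges: [-3.01, 3.01], [-1.01, 2.22], [0.06, 2.58], [-1.02, 4.17], [0.09, 2.62], [-3.14, 3.14]. Speed limits (rad/s): [2.57, 2.57, 3.14, 3.14, 3.14, 3.14].

## Interface

Orientations are given as a unit quaternion [w, x, y, z].
In Python, from plant import manip gives the robot as it stands. The module is installed in compiled form; this text tells all that it offers.
- The arm moves only by the tool send_rows, never from a script. Its argument "steps" is a list of rows, each a list of 6 numbers: the shift along the tool's x, y, z in m, then the turn, a rotation vector about the tool's x, y, z in degrees. In form: [[dx, dy, dz, wx, wy, wz], ...]. A call has 1 to 8 rows; each row shifts and turns the commanded pose from where the row before left it, along the tool's axes as they then stand; what a row does not reach is not made up. A row lasts 1/8 s, in which the tool goes at most 62.5 mm and 10.7 degrees, less where a joint would pass 70% of its speed; a pose out of reach is approached as far as the arm can. A call is refused whole if a number of a shift passes 0.0625 or a number of a turn 10.7, either way. A call with a gripper value outside its range is refused whole. "grip" is the opening, from 0 (shut) to 1 (fully open), set as the call begins (left out, the last holds). The fingers move at their own pace and stop on an object; the grip force is fixed at half the most. Time passes only in rows, so rows that do not move let the fingers close. It gives the time, the measured TCP pose, the force and the opening at its end, in the units of the state.
- manip.state(): the state, without advancing time (a new reading comes with each control period).
- manip.grab_frame(name): name is "scene" or "top" or "wrist"; returns the picture (480x640x3 uint8, blue, green, red); there is no depth.
- manip.get_calibration(name): a dict with "K" (3x3 intrinsics, pixels), "R" (3x3) and "t" (3): a world point X has camera coordinates R X + t. Camera axes: x right, y down, z forward; pixel columns grow to the right and rows downward; lengths in m; the calibration is good to about 2 mm. A picture is of the moment at which its call begins: read the wrist's pose just before it. get_calibration takes no time and is no camera call; for the wrist camera it gives the pose at the moment of the call.
- manip.job_done(): hands the job in, once; it reports no verdict.
The state is a dict: "time": time; "joint_pos": joint angles; "joint_vel": joint speeds; "joint_efforts": joint torques, N m; "tool_pos": TCP position; "tool_rot": TCP orientation; "contact_force": force on the tool from outside, world axes, zero at the start; "ft_torque": the same for the moment, N m; "gripper_width": opening from 0.0 (shut) to 1.0 (fully open).
Only numpy, scipy, OpenCV 4.12 (cv2) and the standard library are available. Lean on these libraries where they do the work, as an engineer would, in place of code of your own. Each camera call takes 0.05 s, during which the arm holds its last target.

## Working session

There is one attempt and no reset: what is moved stays moved. The work goes in short steps, Python scripts to look and compute and a tool call to move; the robot and the scene stay as the last step left them, time stands still between calls to the robot, and variables do not carry over. Pictures are saved under pics/ and viewed, and the job is handed in when it is done.

Besides the shell and the picture viewer there is one more tool, called by a JSON object that holds its "fn" and its "kwargs", one argument or row to a line. send_rows: Moves the arm, as the interface text tells. Its arguments: {"type":"object","properties":{"steps":{"type":"array"},"grip":{"type":"number"}},"required":["steps"]}

```bash
mkdir -p pics; ls; python3 - <<'E'
from plant import manip
import cv2,numpy as np
print(manip.state())
print(manip.grip_point_offset)
for n in ["scene","top","wrist"]:
    c=manip.get_calibration(n); print(n,np.round(c["K"],1).tolist(),np.round(c["R"],4).tolist(),np.round(c["t"],4).tolist())
    cv2.imwrite(f"pics/{n}0.png",manip.grab_frame(n))
E
```

```text
pics
{'time': 0.0, 'joint_pos': array([-1.37600801e+00,  5.33433015e-02,  1.61431754e+00,  5.34801206e-06,
        1.47595978e+00, -1.18982275e-01]), 'joint_vel': array([-0.00014205, -0.00137211,  0.00072076,  0.00060307,  0.00047506,
       -0.0010321 ]), 'joint_efforts': array([-9.87126941e-05, -3.93672502e+01, -3.70179319e+01, -8.88870409e-05,
        7.08683452e-03,  1.17348478e-06]), 'tool_pos': array([ 0.19279573, -0.59386701,  0.23005735]), 'tool_rot': array([-1.01335453e-03,  9.87718256e-01,  1.56242182e-01, -3.57639547e-05]), 'contact_force': array([-0.36208841,  0.28562986,  1.01203052]), 'ft_torque': array([ 0.06588976,  0.0219043 , -0.03531231]), 'gripper_width': 0.9998870905415009}
0.0187
scene [[517.4, 0.0, 318.6], [0.0, 517.4, 232.8], [0.0, 0.0, 1.0]] [[0.0089, -0.9999, -0.0082], [-0.7041, -0.0004, -0.7101], [0.71, 0.0121, -0.7041]] [0.1173, 0.5271, 0.8413]
top [[489.2, 0.0, 312.8], [0.0, 489.2, 234.5], [0.0, 0.0, 1.0]] [[0.0925, -0.9957, 0.0107], [-0.8792, -0.0867, -0.4685], [0.4673, 0.034, -0.8834]] [0.0622, 0.5792, 0.9792]
wrist [[339.1, 0.0, 324.2], [0.0, 339.1, 235.3], [0.0, 0.0, 1.0]] [[0.3088, -0.9511, -0.0018], [-0.9141, -0.2973, 0.2757], [-0.2627, -0.0835, -0.9613]] [-0.625, -0.0354, 0.3786]
```

View pics/scene0.png

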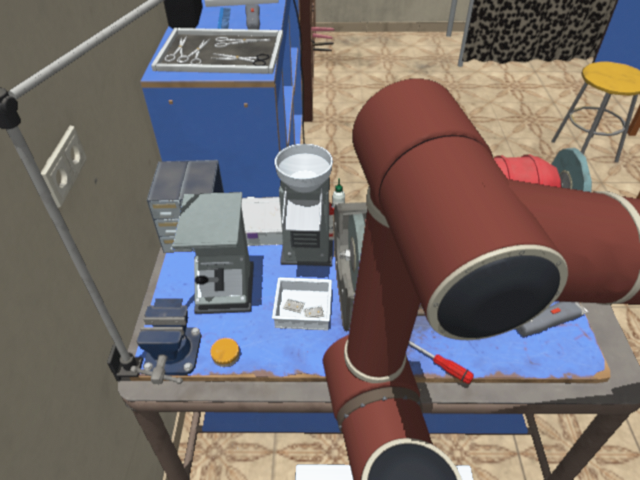

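View pics/top0.png

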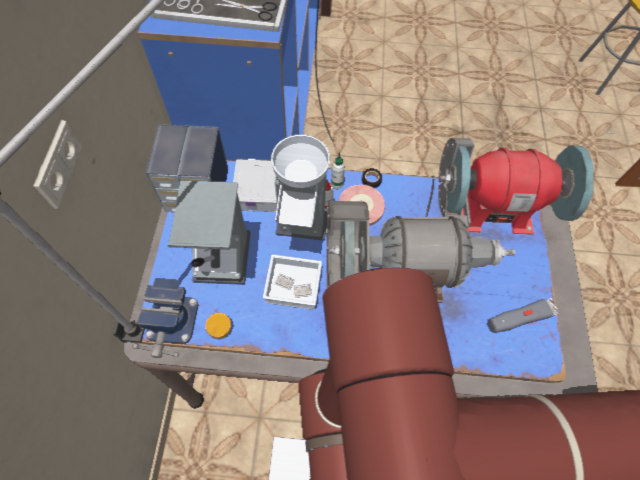

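View pics/wrist0.png

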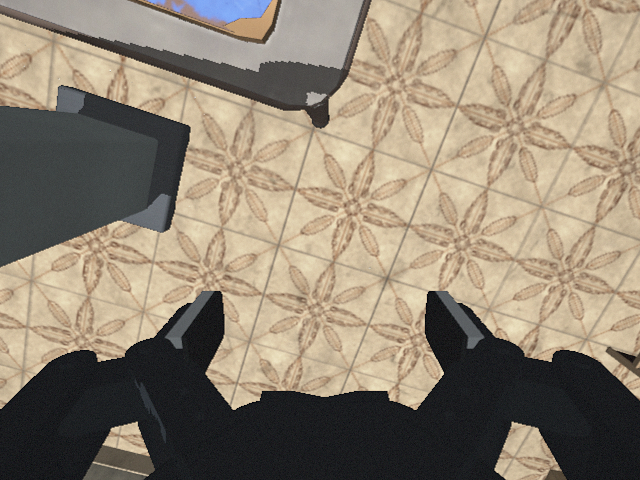

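The scene view shows the station at about (222,260), the tray at (303,303), the tin at (225,351) and the driver at (450,365). The top view shows the same items. I'll zoom in on the station and tray.

```bash
cat > h.py <<'E'
import numpy as np,cv2
from plant import manip
from scipy.spatial.transform import Rotation as Ro
def cal(n):
    c=manip.get_calibration(n); return np.array(c["K"]),np.array(c["R"]),np.array(c["t"])
def ray(c,uv):
    K,R,t=c; d=R.T@np.linalg.solve(K,[uv[0],uv[1],1.]); return -R.T@t,d/np.linalg.norm(d)
def onz(c,uv,z):
    o,d=ray(c,uv); return o+d*(z-o[2])/d[2]
def tri(obs):
    A=np.zeros((3,3));b=np.zeros(3)
    for c,uv in obs:
        o,d=ray(c,uv);P=np.eye(3)-np.outer(d,d);A+=P;b+=P@o
    x=np.linalg.solve(A,b); res=[np.linalg.norm((np.eye(3)-np.outer(d,d))@(x-o)) for o,d in [ray(c,u) for c,u in obs]]
    return x,res
def proj(c,X):
    K,R,t=c; p=K@(R@np.asarray(X)+t); return p[:2]/p[2]
def rot():
    q=manip.state()["tool_rot"]; return Ro.from_quat([q[1],q[2],q[3],q[0]])
def crop(img,x0,y0,x1,y1,s,name):
    cv2.imwrite("pics/"+name,cv2.resize(img[y0:y1,x0:x1],None,fx=s,fy=s,interpolation=cv2.INTER_CUBIC))
E
python3 - <<'E'
from h import *
s=cv2.imread("pics/scene0.png");t=cv2.imread("pics/top0.png")
a=cv2.resize(s[180:330,140:340],None,fx=4,fy=4,interpolation=2);cv2.imwrite("pics/sc1.png",a)
a=cv2.resize(t[170:320,150:350],None,fx=4,fy=4,interpolation=2);cv2.imwrite("pics/tc1.png",a)
E
```

```text
(no output)
```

View pics/sc1.png

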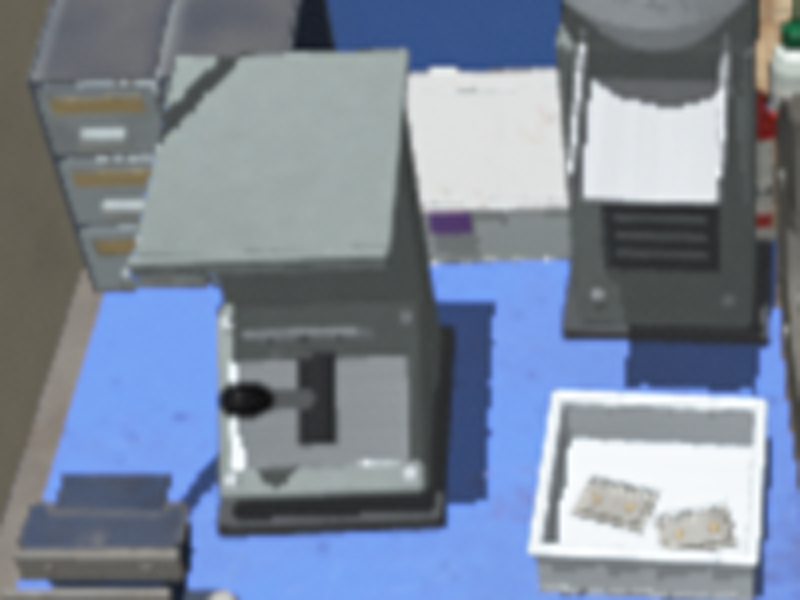

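View pics/tc1.png

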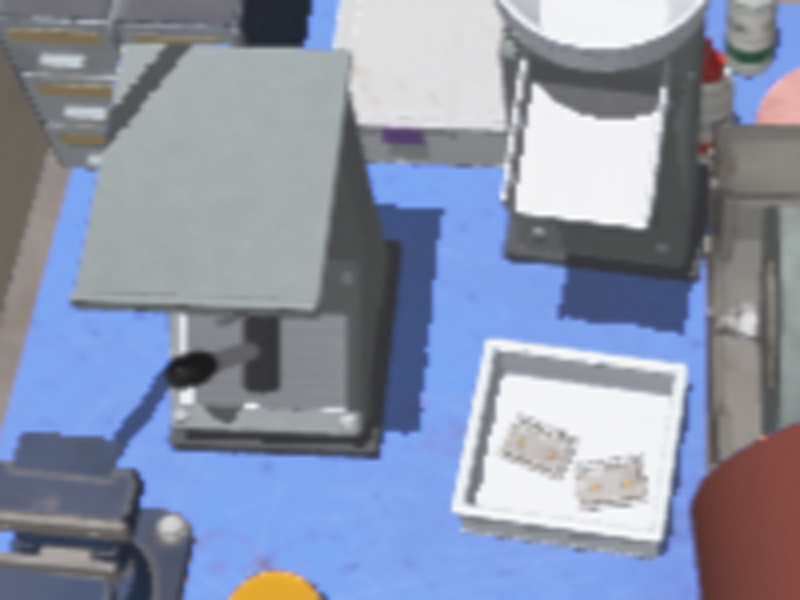

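```bash
python3 - <<'E'
from h import *
S=cal("scene");T=cal("top")
s=lambda x,y:(140+x/4-.4,180+y/4-.4); t=lambda x,y:(150+x/4-.4,170+y/4-.4)
def p(n,sc,tc):
    x,r=tri([(S,s(*sc)),(T,t(*tc))]); print(n,np.round(x,4),np.round(r,4))
p("knob",(246,400),(190,370))
p("hoodFL",(130,270),(75,303)); p("hoodFR",(388,262),(315,309)); p("hoodBR",(407,48),(350,50))
p("footFL",(220,531),(172,447)); p("footFR",(442,524),(378,453))
for n,a,b in [("footFL",(220,531),(172,447)),("footFR",(442,524),(378,453))]: print(n,onz(S,s(*a),0),onz(T,t(*b),0))
for n,a,b in [("FL",(553,393),(487,342)),("FR",(766,398),(688,365)),("NL",(530,555),(455,513)),("NR",(762,568),(662,545))]:
    print("tray",n,onz(S,s(*a),.043),onz(T,t(*b),.043)); p("",a,b)
p("spoutL",(582,200),(516,218));p("spoutR",(720,202),(650,228))
p("blkL",(565,336),(507,256)); p("blkR",(762,340),(692,274))
E
```

```text
knob [0.4877 0.3735 0.1172] [0.0008 0.0008]
hoodFL [0.465  0.4041 0.2416] [0.0002 0.0002]
hoodFR [0.4761 0.2819 0.2361] [0.0012 0.0012]
hoodBR [0.6316 0.2894 0.2418] [0.0008 0.0008]
footFL [0.4828 0.406  0.0069] [0.0007 0.0007]
footFR [ 0.4948  0.2805 -0.0021] [0.0003 0.0003]
footFL [4.87801310e-01 4.07420601e-01 1.11022302e-16] [0.48549647 0.40874065 0.        ]
footFR [0.49312965 0.2798386  0.        ] [ 4.93935427e-01  2.80471778e-01 -2.22044605e-16]
tray FL [0.55556255 0.21700424 0.043     ] [0.55643462 0.21757666 0.043     ]
 [0.5574 0.2176 0.0409] [0.0003 0.0003]
tray FR [0.5520065  0.09273064 0.043     ] [0.55295294 0.09266374 0.043     ]
 [0.5541 0.0927 0.0405] [0. 0.]
tray NL [0.44044645 0.22207011 0.043     ] [0.44365299 0.22160882 0.043     ]
 [0.447  0.223  0.0339] [0.0002 0.0002]
tray NR [0.43226424 0.09588611 0.043     ] [0.43564814 0.09807023 0.043     ]
 [0.4386 0.097  0.0343] [0.0012 0.0012]
spoutL [0.5624 0.1924 0.1941] [0.0001 0.0001]
spoutR [0.5663 0.1187 0.1888] [0.0001 0.0001]
blkL [ 0.6414  0.2183 -0.0031] [0.0003 0.0003]
blkR [ 0.6423  0.0951 -0.0075] [0.0011 0.0011]
```

```bash
python3 - <<'E'
from h import *
S=cal("scene");T=cal("top")
def p(n,a,b):
    x,r=tri([(S,a),(T,b)]); print(n,np.round(x,3),np.round(r,4))
p("tin",(225,348),(218,325)); p("hopper topc",(304,160),(301,155)); p("hop near rim",(304,190),(301,186))
p("bottle top",(339,186),(339,158)); p("vise top L",(146,303),(146,283));p("vise top R",(186,300),(184,282)); p("vise nearR top",(187,333),(184,308))
p("polepost low",(124,362),(126,330)); p("lampelbow",(8,108),(3,190))
p("buffer",(352,205),(348,203)); p("drv",(467,378),(440,295))
c=cal("wrist"); C=-c[1].T@c[2]; st=manip.state(); R=rot().as_matrix()
print("cam in tool",R.T@(C-st["tool_pos"])); print((c[1]@R).round(3))
print("hood proj check", proj(S,[.4705,.343,.238]))
E
```

```text
tin [0.37  0.317 0.035] [0.0007 0.0007]
hopper topc [0.685 0.154 0.286] [0.001 0.001]
hop near rim [0.635 0.151 0.243] [0.0013 0.0013]
bottle top [0.832 0.071 0.091] [0.0008 0.0008]
vise top L [0.428 0.478 0.113] [0.0005 0.0005]
vise top R [0.441 0.398 0.106] [0.0007 0.0007]
vise nearR top [0.4   0.4   0.046] [0.0009 0.0009]
polepost low [0.34  0.525 0.029] [0.0028 0.0028]
lampelbow [0.343 0.498 0.621] [0.0085 0.0085]
buffer [0.621 0.046 0.212] [0.0019 0.0019]
drv [ 0.95  -0.5   -1.095] [0.0193 0.0193]
cam in tool [ 0.07045573  0.00094357 -0.14242327]
[[ 0.     1.    -0.   ]
 [-0.961  0.    -0.276]
 [-0.276  0.     0.961]]
hood proj check [204.33049171 246.3839783 ]
```

```bash
python3 - <<'E'
from h import *
S=cal("scene");T=cal("top")
def pl(c,a,b):
    o,d1=ray(c,a);_,d2=ray(c,b);n=np.cross(d1,d2);return n/np.linalg.norm(n),o
n1,o1=pl(S,(20,98),(160,5)); n2,o2=pl(T,(10,150),(160,3))
d=np.cross(n1,n2);d/=np.linalg.norm(d)
x0=np.linalg.lstsq(np.array([n1,n2]),np.array([n1@o1,n2@o2]),rcond=None)[0]
if d[1]>0:d=-d
for y in [.5,.4,.3,.2,.1,0]:
    k=(y-x0[1])/d[1]; print((x0+d*k).round(3))
E
```

```text
[0.441 0.5   0.609]
[0.649 0.4   0.622]
[0.858 0.3   0.635]
[1.066 0.2   0.649]
[1.274 0.1   0.662]
[1.483 0.    0.675]
```

{"fn": "send_rows", "kwargs": {
  "steps": [
    [0,0,-0.06,0,0,0],
    [0,0,-0.06,0,0,0],
    [0,0,-0.06,0,0,0],
    [0.03,-0.015,-0.03,0,0,0],
    [0.05,-0.03,0,0,0,0],
    [0.05,-0.03,0,0,0,0],
    [0.05,-0.03,0,0,0,0],
    [0.05,-0.03,0,0,0,0]
  ],
  "grip": 0.5
}}

```text
time: 1.15
tool_pos: [0.3709, -0.3934, 0.4409]
tool_rot: [-0.0, 0.988, 0.156, -0.0]
contact_force: [1.1, -0.5, 0.7]
gripper_width: 0.494
```

{"fn": "send_rows", "kwargs": {
  "steps": [
    [0.05,-0.03,0,0,0,0],
    [0.03,-0.05,0,0,0,0],
    [0.0155,-0.06,0,0,0,0],
    [0.0155,-0.06,0,0,0,0],
    [0.0155,-0.06,0,0,0,0],
    [0.0155,-0.06,0,0,0,0],
    [0.0155,-0.06,0,0,0,0],
    [0.0155,-0.06,0,0,0,0]
  ]
}}

```text
time: 2.15
tool_pos: [0.3981, 0.0787, 0.4411]
tool_rot: [0.0, 0.988, 0.156, 0.0]
contact_force: [0.7, -0.2, 0.3]
gripper_width: 0.5
```

{"fn": "send_rows", "kwargs": {
  "steps": [
    [0,0,0,0,0,-10.3],
    [0,0,0,0,0,-10.3],
    [0,0,0,0,0,-10.3],
    [0,0,0,0,0,-10.3],
    [0,0,0,0,0,-10.3],
    [0,0,0,0,0,-10.3],
    [0,0,0,0,0,-10.3],
    [0,0,0,0,0,-10.3]
  ]
}}

```text
time: 3.15
tool_pos: [0.3986, 0.0769, 0.441]
tool_rot: [-0.0, 0.638, 0.77, -0.0]
contact_force: [-0.2, -0.2, -0.5]
gripper_width: 0.5
```

{"fn": "send_rows", "kwargs": {
  "steps": [
    [0,0,0,0,0,-10.3],
    [0,0,0,0,0,-10.3],
    [0,0,0,0,0,-10.3],
    [0,0,0,0,0,-10.3],
    [0,0,0,0,0,-10.3],
    [0,0,0,0,0,-10.3],
    [0,0,0,0,0,-10.3],
    [0,0,0,0,0,-10.3]
  ]
}}

```text
time: 4.15
tool_pos: [0.3986, 0.0768, 0.441]
tool_rot: [-0.0, -0.027, 1.0, 0.0]
contact_force: [0.7, 0.1, -0.0]
gripper_width: 0.502
```

{"fn": "send_rows", "kwargs": {
  "steps": [
    [0,0.058,0,0,-10.5,0],
    [0,0.058,0,0,-10.5,0],
    [0,0.058,0,0,-10.5,0],
    [0,0.058,0,0,-10.5,0],
    [0.035,0.058,0.039,0,0,0],
    [0.035,0,0.039,0,0,0],
    [0.035,0,0.039,0,0,0],
    [0.035,0,0.039,0,0,0]
  ]
}}

```text
time: 5.15
tool_pos: [0.385, 0.3549, 0.2402]
tool_rot: [0.358, -0.023, 0.933, 0.009]
contact_force: [-0.1, -0.5, -0.2]
gripper_width: 0.5
```

```bash
python3 - <<'E'
from h import *
cv2.imwrite("pics/scene1.png",manip.grab_frame("scene"))
c=cal("wrist");np.savez("w1.npz",K=c[0],R=c[1],t=c[2]); cv2.imwrite("pics/w1.png",manip.grab_frame("wrist"))
st=manip.state();print(st["time"],st["tool_pos"],st["joint_pos"],rot().as_matrix().round(3).tolist())
E
```

```text
5.25 [0.38261092 0.35181522 0.23248975] [ 0.86225757 -0.49419004  2.19017558 -0.61429328  1.00261309 -0.54032288] [[-0.749, -0.048, 0.66], [-0.043, 0.999, 0.024], [-0.661, -0.01, -0.751]]
```

View pics/w1.png

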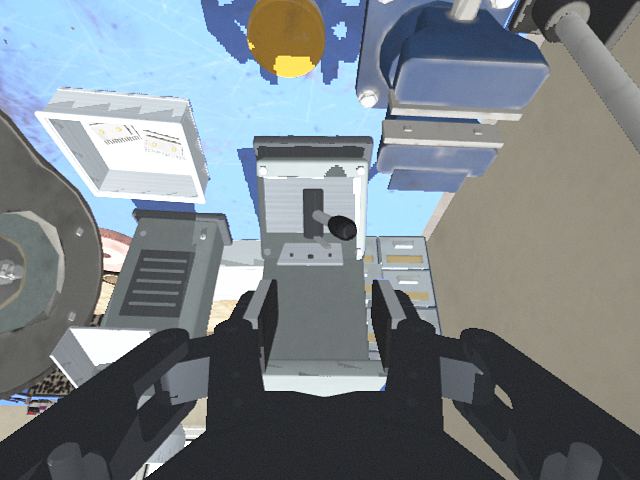

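View pics/scene1.png

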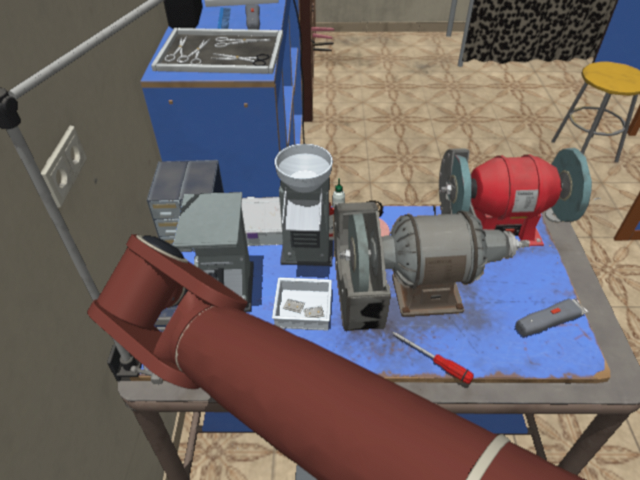

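```bash
python3 - <<'E'
from h import *
crop(cv2.imread("pics/w1.png"),240,125,400,285,5,"w1c.png")
E
```

```text
(no output)
```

View pics/w1c.png

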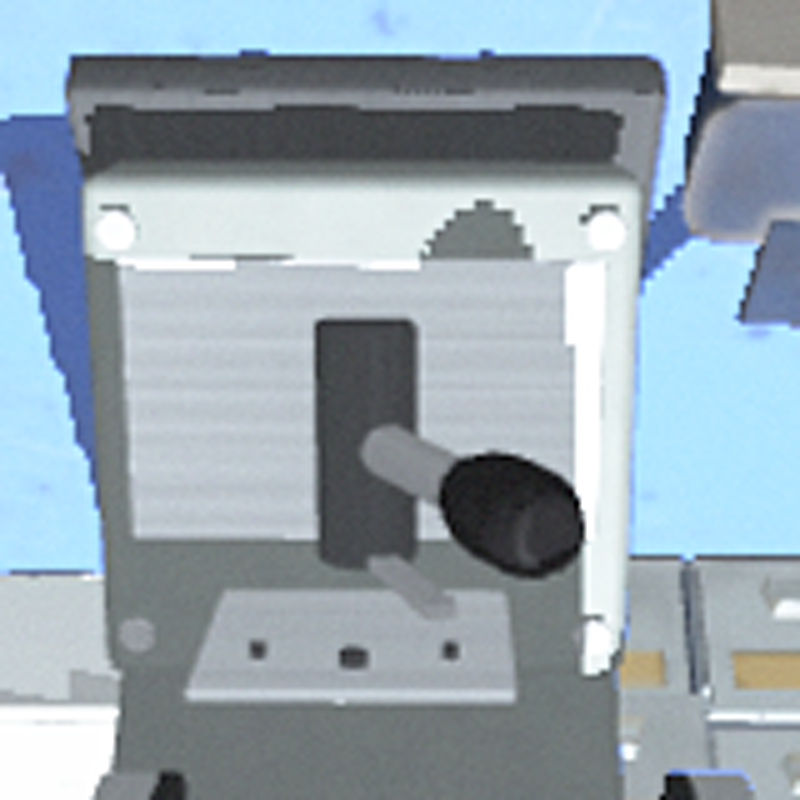

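```bash
python3 - <<'E'
from h import *
f=np.load("w1.npz");W=(f["K"],f["R"],f["t"]);S=cal("scene");T=cal("top")
w=lambda x,y:(240+x/5-.4,125+y/5-.4)
print("slot",onz(W,w(367,445),.075))
print("tip",onz(W,w(438,608),.1206))
k=w(510,514)
print(tri([(W,k),(S,(201.1,279.6)),(T,(197.1,262.1))]))
for z in (.118,.122,.1245):print("knob",onz(W,k,z))
psi=.056;X=np.array([np.cos(psi),np.sin(psi),0]);Y=np.array([-np.sin(psi),np.cos(psi),0])
for n,p in [("dotL",(450,650)),("dotC",(353,657)),("dotR",(258,650))]:print(n,onz(W,w(*p),.09))
print("feet",onz(W,w(68,60),.0),onz(W,w(665,58),.0))
print("wh tops",onz(W,w(118,229),.05),onz(W,w(607,229),.05))
# model
for o in [(.550,.3475)]:
  for xp in (-.02,-.01,0):
    P=np.array([o[0],o[1],0])+xp*X+np.array([0,0,.075]); n=-.643*X+np.array([0,0,.766]);u=.766*X+np.array([0,0,.643])
    g=lambda q:((proj(W,q)-[240,125])*5).round(0)
    print(xp,P,"piv",g(P),"tip.42",g(P+.023*u+.044*(n*np.cos(.42)+Y*np.sin(.42))),"tip0",g(P+.023*u+.044*n),[g(P+.07*(n*np.cos(a)+Y*np.sin(a))) for a in (.3,.42,.55)])
E
```

```text
slot [0.52860247 0.34435061 0.075     ]
tip [0.5191771  0.35924811 0.1206    ]
(array([0.48520476, 0.37156376, 0.12112352]), [np.float64(0.0013767348556770079), np.float64(0.0007557732781452891), np.float64(0.0016313876429175946)])
knob [0.4896283  0.37064817 0.118     ]
knob [0.48374618 0.3700401  0.122     ]
knob [0.48006985 0.36966005 0.1245    ]
dotL [0.58953289 0.36586235 0.09      ]
dotC [0.59448576 0.34271777 0.09      ]
dotR [0.59255336 0.31990856 0.09      ]
feet [0.49304098 0.27623929 0.        ] [0.48512216 0.40609357 0.        ]
wh tops [0.49214388 0.29253653 0.05      ] [0.48637098 0.39116425 0.05      ]
-0.02 [0.53003135 0.34638059 0.075     ] piv [374. 447.] tip.42 [459. 611.] tip0 [366. 617.] [array([477., 538.]), array([521., 533.]), array([564., 527.])]
-0.01 [0.54001568 0.34694029 0.075     ] piv [376. 474.] tip.42 [458. 636.] tip0 [368. 643.] [array([476., 568.]), array([518., 563.]), array([561., 556.])]
0 [0.55   0.3475 0.075 ] piv [377. 500.] tip.42 [458. 661.] tip0 [370. 667.] [array([475., 597.]), array([516., 592.]), array([558., 585.])]
```

```bash
cat > st.py <<'E'
from h import *
psi=.058;X=np.array([np.cos(psi),np.sin(psi),0]);Y=np.array([-np.sin(psi),np.cos(psi),0]);Z=np.array([0,0,1.])
P=np.array([.5295,.3443,.075]); n=-.643*X+.766*Z; u=.766*X+.643*Z
def toolR(th,yaw):
    d=np.array([np.sin(th)*np.cos(yaw),np.sin(th)*np.sin(yaw),-np.cos(th)]); y=np.array([-np.sin(yaw),np.cos(yaw),0]); x=np.cross(y,d); return np.column_stack([x,y,d])
E
python3 - <<'E'
from st import *
Rt=toolR(np.radians(44),psi); R=rot().as_matrix(); p=manip.state()["tool_pos"]
print("turn deg in tool",np.degrees(Ro.from_matrix(R.T@Rt).as_rotvec()))
tgt=P+.05*n-.003*u+.030*Y
print(tgt,"shift in target frame",Rt.T@(tgt-p))
E
```

```text
turn deg in tool [-0.82403963 -2.64734086 -0.02339373]
[0.4933709  0.37225269 0.111371  ] shift in target frame [0.00374386 0.01398263 0.16475948]
```

{"fn": "send_rows", "kwargs": {
  "steps": [
    [0,0,0,-0.8,-2.6,0],
    [0.004,0.014,0,0,0,0],
    [0,0,0.03,0,0,0],
    [0,0,0.03,0,0,0],
    [0,0,0.03,0,0,0],
    [0,0,0.02,0,0,0],
    [0,0,0,0,0,0]
  ]
}}

```text
time: 6.12
tool_pos: [0.4602, 0.3741, 0.1625]
tool_rot: [0.38, -0.024, 0.925, 0.015]
contact_force: [-1.4, -0.5, 0.3]
gripper_width: 0.504
```

```bash
cat > look.py <<'E'
import sys
from st import *
nm=sys.argv[1]
c=cal("wrist");np.savez(nm+".npz",K=c[0],R=c[1],t=c[2]); im=manip.grab_frame("wrist"); cv2.imwrite(f"pics/{nm}.png",im)
s=manip.state();print("t",s["time"],"F",s["contact_force"].round(1)); q=s["tool_pos"]-P
print("rel pivot n,u,Y:",(q@n).round(4),(q@u).round(4),(q@Y).round(4), "width",s["gripper_width"]); Rt=toolR(np.radians(44),psi); print("roterr",np.degrees(Ro.from_matrix(rot().as_matrix().T@Rt).as_rotvec()).round(2))
E
python3 look.py w2
```

```text
t 6.175 F [-0.2 -0.4  0.2]
rel pivot n,u,Y: 0.1111 0.0049 0.0342 width 0.4938060809721762
roterr [ 0.43  0.7  -0.46]
```

View pics/w2.png

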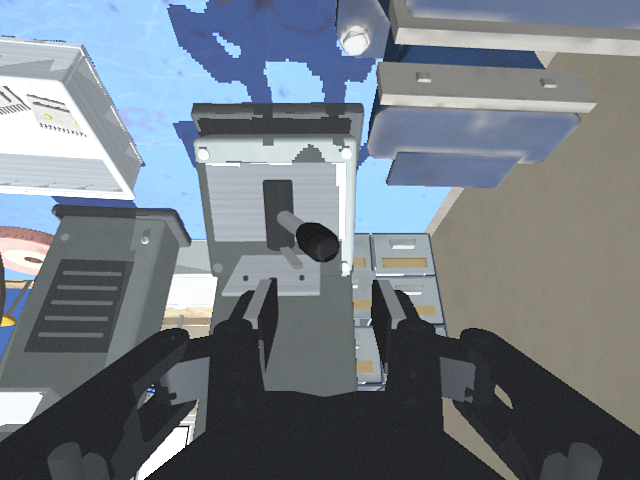

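```bash
python3 - <<'E'
from st import *
crop(cv2.imread("pics/w2.png"),180,95,340,255+55,3.7,"w2c.png")
L=lambda k:(lambda f:(f["K"],f["R"],f["t"]))(np.load(k+".npz"))
a,b=L("w1"),L("w2")
o,d=ray(b,(316,240)); 
for h in (.058,.064,.07):
    s=(h-(o-P)@n)/(d@n); q=o+s*d-P; print(h,q@u,q@Y)
E
```

```text
0.058 -0.0024020860706858915 0.028503517228689313
0.064 -0.004750422795847605 0.02863560545105845
0.07 -0.007098759521009359 0.028767693673427585
```

View pics/w2c.png

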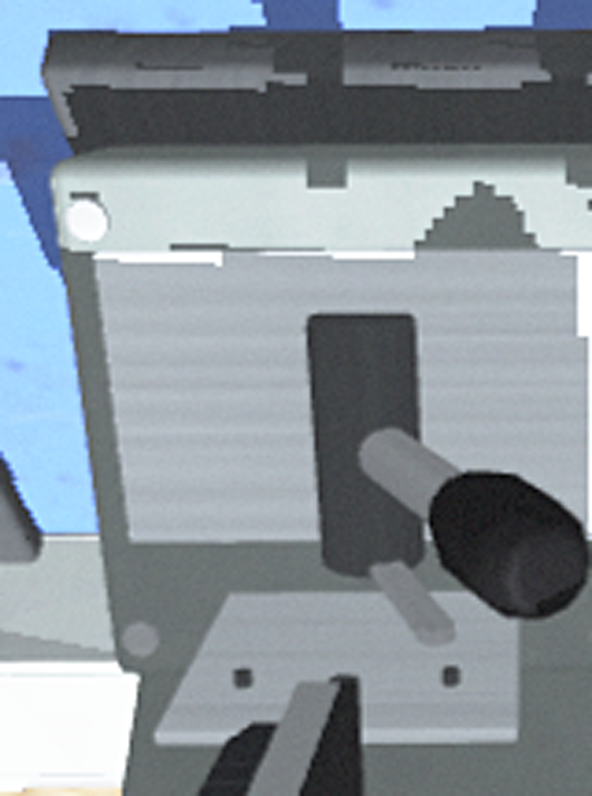

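{"fn": "send_rows", "kwargs": {
  "steps": [
    [0.01,-0.004,0,0,0,0],
    [0,0,0.02,0,0,0],
    [0,0,0.02,0,0,0],
    [0,0,0.015,0,0,0],
    [0,0,0.005,0,0,0],
    [0,0,0,0,0,0]
  ]
}}

```text
time: 6.92
tool_pos: [0.4941, 0.3726, 0.1115]
tool_rot: [0.379, -0.025, 0.925, 0.016]
contact_force: [0.3, 0.6, -0.1]
gripper_width: 0.5
```

```bash
python3 look.py w3
```

```text
t 6.975 F [-0.3  0.1  0.5]
rel pivot n,u,Y: 0.0499 -0.0021 0.0305 width 0.501511930981578
roterr [ 0.44  0.63 -0.41]
```

View pics/w3.png

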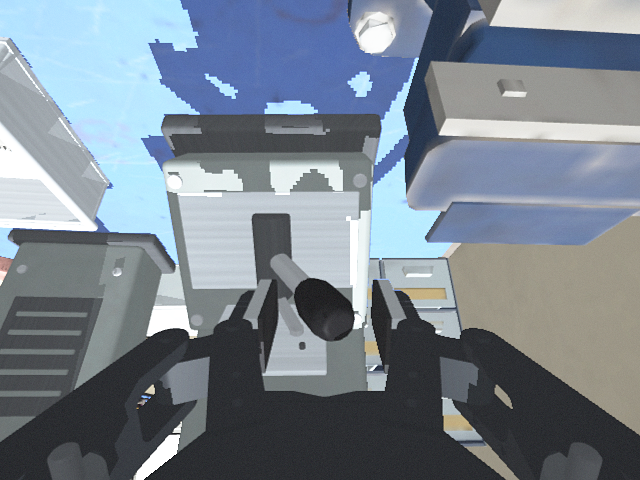

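{"fn": "send_rows", "kwargs": {
  "steps": [
    [0,-0.006,0,0,0,0],
    [0,-0.006,0,0,0,0],
    [0,-0.006,0,0,0,0],
    [0,-0.004,0,0,0,0]
  ]
}}

```text
time: 7.48
tool_pos: [0.4954, 0.3501, 0.1113]
tool_rot: [0.379, -0.025, 0.925, 0.016]
contact_force: [-0.4, 1.2, 0.1]
gripper_width: 0.5
```

{"fn": "send_rows", "kwargs": {
  "steps": [
    [0,-0.003,0,0,0,0],
    [0,-0.003,0,0,0,0]
  ]
}}

```text
time: 7.72
tool_pos: [0.4958, 0.3446, 0.1113]
tool_rot: [0.379, -0.025, 0.925, 0.016]
contact_force: [-0.5, 0.3, -0.1]
gripper_width: 0.499
```

{"fn": "send_rows", "kwargs": {
  "steps": [
    [0,-0.003,0,0,0,0],
    [0,-0.003,0,0,0,0]
  ]
}}

```text
time: 7.98
tool_pos: [0.4962, 0.3389, 0.1113]
tool_rot: [0.379, -0.025, 0.925, 0.016]
contact_force: [-1.9, 3.2, 2.8]
gripper_width: 0.505
```

```bash
python3 look.py w4; python3 -c "
from st import *
crop(cv2.imread('pics/w4.png'),150,100,450,400,2,'w4c.png')"
```

```text
t 8.025 F [-1.1  2.8  0.4]
rel pivot n,u,Y: 0.0494 -0.0023 -0.0036 width 0.4941589019378207
roterr [ 0.48  0.63 -0.42]
```

View pics/w4c.png

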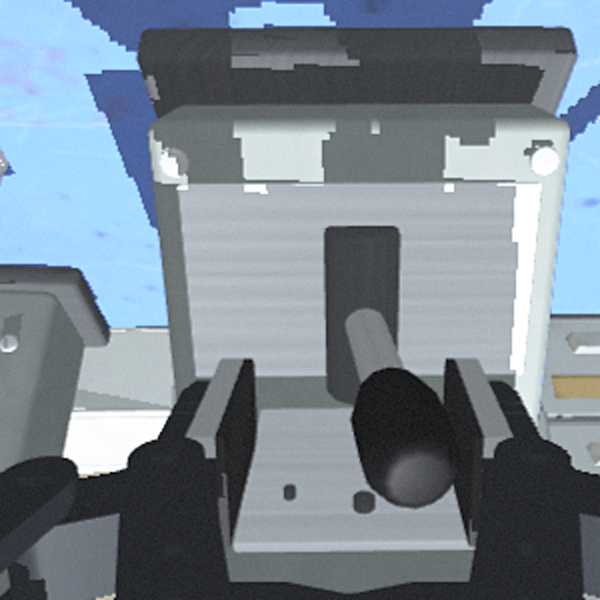

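{"fn": "send_rows", "kwargs": {
  "steps": [
    [0,-0.002,0,0,0,0]
  ]
}}

```text
time: 8.15
tool_pos: [0.4963, 0.3375, 0.1115]
tool_rot: [0.38, -0.025, 0.925, 0.017]
contact_force: [-4.0, 5.4, 2.7]
gripper_width: 0.501
```

{"fn": "send_rows", "kwargs": {
  "steps": [
    [0,-0.002,0,0,0,0]
  ]
}}

```text
time: 8.28
tool_pos: [0.4963, 0.3362, 0.1119]
tool_rot: [0.38, -0.026, 0.925, 0.018]
contact_force: [-5.2, 5.9, 3.1]
gripper_width: 0.502
```

{"fn": "send_rows", "kwargs": {
  "steps": [
    [0,-0.002,0,0,0,0]
  ]
}}

```text
time: 8.4
tool_pos: [0.4964, 0.335, 0.1121]
tool_rot: [0.38, -0.026, 0.924, 0.019]
contact_force: [-7.1, 10.1, 2.9]
gripper_width: 0.5
```

{"fn": "send_rows", "kwargs": {
  "steps": [
    [0,-0.002,0,0,0,0]
  ]
}}

```text
time: 8.52
tool_pos: [0.4964, 0.3339, 0.1124]
tool_rot: [0.38, -0.026, 0.924, 0.02]
contact_force: [-8.0, 13.1, 2.8]
gripper_width: 0.505
```

```bash
python3 look.py w5; python3 -c "
from st import *
crop(cv2.imread('pics/w5.png'),150,100,450,400,2,'w5c.png')"
```

```text
t 8.575 F [-6.9 11.9  2.1]
rel pivot n,u,Y: 0.0502 -0.0018 -0.0084 width 0.5037173041660686
roterr [ 0.91  0.75 -0.44]
```

View pics/w5c.png

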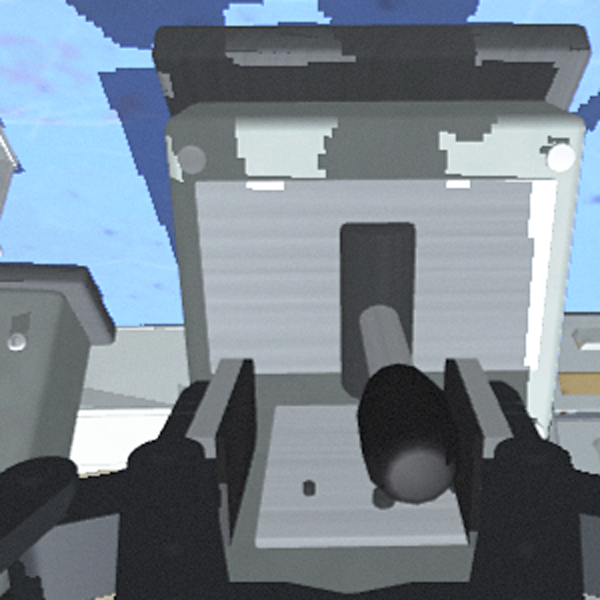

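{"fn": "send_rows", "kwargs": {
  "steps": [
    [0,-0.002,0,0,0,0]
  ]
}}

```text
time: 8.7
tool_pos: [0.4964, 0.3329, 0.1125]
tool_rot: [0.38, -0.027, 0.924, 0.021]
contact_force: [-9.0, 17.0, 2.3]
gripper_width: 0.502
```

{"fn": "send_rows", "kwargs": {
  "steps": [
    [0,-0.002,0,0,0,0]
  ]
}}

```text
time: 8.82
tool_pos: [0.4965, 0.3318, 0.1127]
tool_rot: [0.381, -0.027, 0.924, 0.022]
contact_force: [-10.3, 18.8, 2.0]
gripper_width: 0.501
```

```bash
python3 look.py w6; python3 -c "
from st import *
crop(cv2.imread('pics/w6.png'),150,100,450,400,2,'w6c.png')"
```

```text
t 8.875 F [-4.5  5.3  3.1]
rel pivot n,u,Y: 0.0504 -0.0018 -0.0117 width 0.5015867689468486
roterr [ 0.98  0.77 -0.42]
```

View pics/w6c.png

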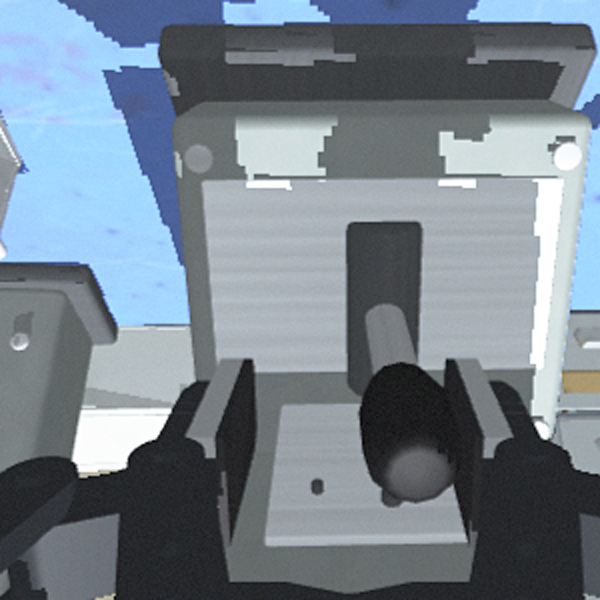

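{"fn": "send_rows", "kwargs": {
  "steps": [
    [0,0,0,0,0,0]
  ]
}}

```text
time: 9.0
tool_pos: [0.4967, 0.3271, 0.1113]
tool_rot: [0.379, -0.025, 0.925, 0.016]
contact_force: [-0.4, 0.6, 0.8]
gripper_width: 0.501
```

{"fn": "send_rows", "kwargs": {
  "steps": [
    [0,-0.002,0,0,0,0],
    [0,0,0,0,0,0]
  ]
}}

```text
time: 9.25
tool_pos: [0.4969, 0.3239, 0.1105]
tool_rot: [0.379, -0.025, 0.925, 0.015]
contact_force: [0.1, -0.1, -0.3]
gripper_width: 0.499
```

{"fn": "send_rows", "kwargs": {
  "steps": [
    [0,0.005,0,0,0,0],
    [0,0.005,0,0,0,0],
    [0,0,-0.02,0,0,0],
    [0,0,-0.03,0,0,0],
    [0,0,-0.03,0,0,0],
    [0,-0.03,-0.02,0,0,0],
    [0,-0.03,0,0,0,0],
    [0,0,0,0,0,0]
  ]
}}

```text
time: 10.25
tool_pos: [0.4298, 0.2689, 0.1819]
tool_rot: [0.38, -0.024, 0.925, 0.016]
contact_force: [0.6, -0.2, 0.2]
gripper_width: 0.497
```

```bash
python3 look.py w7; python3 -c "
from st import *
crop(cv2.imread('pics/w7.png'),240,100,440,300,4,'w7c.png')"
```

```text
t 10.3 F [-0.   0.6  0.1]
rel pivot n,u,Y: 0.1487 -0.0107 -0.0688 width 0.5038309984657889
roterr [ 0.4   0.65 -0.49]
```

View pics/w7c.png

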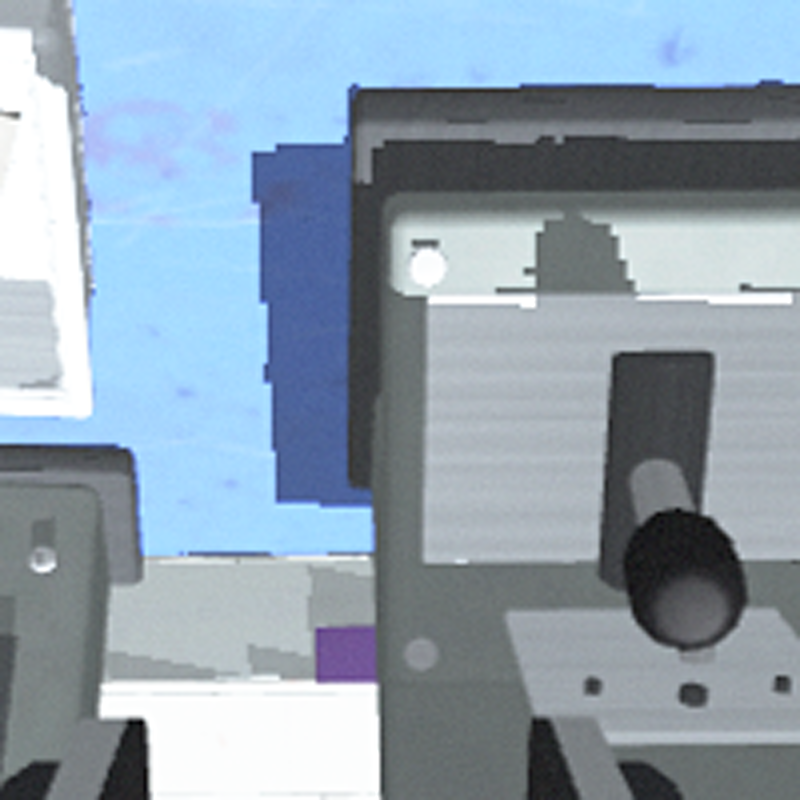

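```bash
python3 - <<'E'
from st import *
f=np.load("w7.npz");W=(f["K"],f["R"],f["t"])
for s in (-.42,-.2,-.1,0,.1,.2,.42): print(s,((proj(W,P+.023*u+.044*(n*np.cos(s)+Y*np.sin(s)))-[240,100])*4).round(0))
f=np.load("w2.npz");W=(f["K"],f["R"],f["t"])
for s in (.3,.36,.42): print(s,((proj(W,P+.023*u+.044*(n*np.cos(s)+Y*np.sin(s)))-[180,95])*3.7).round(0))
E
```

```text
-0.42 [598. 645.]
-0.2 [648. 651.]
-0.1 [670. 653.]
0 [693. 653.]
0.1 [715. 652.]
0.2 [736. 650.]
0.42 [779. 644.]
0.3 [421. 636.]
0.36 [435. 634.]
0.42 [449. 632.]
```

{"fn": "send_rows", "kwargs": {
  "steps": [
    [0,0,-0.05,0,0,0],
    [0,0,-0.05,0,0,0],
    [0,-0.055,0,0,7,0],
    [0,-0.055,0,0,6,0],
    [0,0,0,0,0,0]
  ]
}}

```text
time: 10.92
tool_pos: [0.3703, 0.1572, 0.253]
tool_rot: [0.278, -0.019, 0.96, 0.009]
contact_force: [0.9, 0.0, -0.6]
gripper_width: 0.499
```

```bash
python3 look.py w8; python3 - <<'E'
from h import *
print(manip.state()["tool_pos"],rot().as_matrix().round(3).tolist())
cv2.imwrite("pics/scene2.png",manip.grab_frame("scene"));cv2.imwrite("pics/top2.png",manip.grab_frame("top"))
E
```

```text
t 10.975 F [ 0.6  1.1 -0.2]
rel pivot n,u,Y: 0.2456 -0.0168 -0.1752 width 0.4984384028966066
roterr [ -0.1 -11.7  -0.8]
[0.36921804 0.15954643 0.25226387] [[-0.845, -0.046, 0.533], [-0.035, 0.999, 0.031], [-0.534, 0.007, -0.845]]
```

View pics/w8.png

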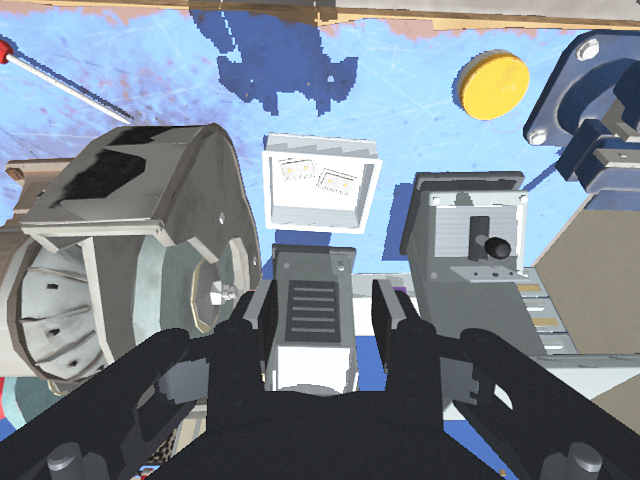

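View pics/top2.png

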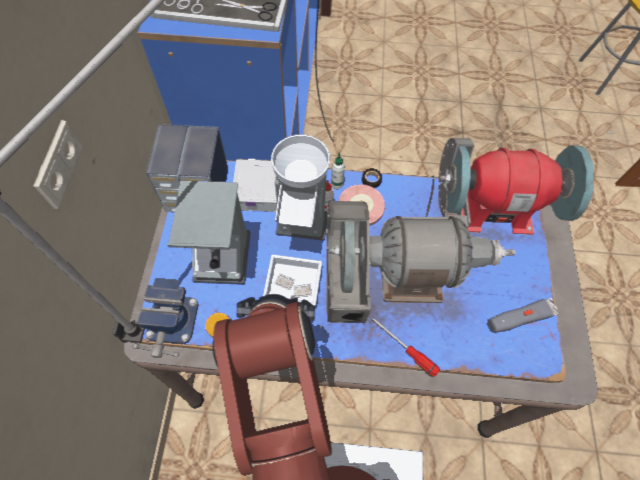

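```bash
python3 - <<'E'
from h import *
T=cal("top");S=cal("scene")
print("mat edge",onz(T,(280,356),0),"table edge",onz(T,(210,362),0),onz(T,(345,372),0))
crop(cv2.imread("pics/w8.png"),240,115,400,285,4.5,"w8c.png")
E
```

```text
mat edge [0.32138366 0.16885773 0.        ] table edge [0.29232795 0.32756821 0.        ] [0.29917151 0.01633553 0.        ]
```

View pics/w8c.png

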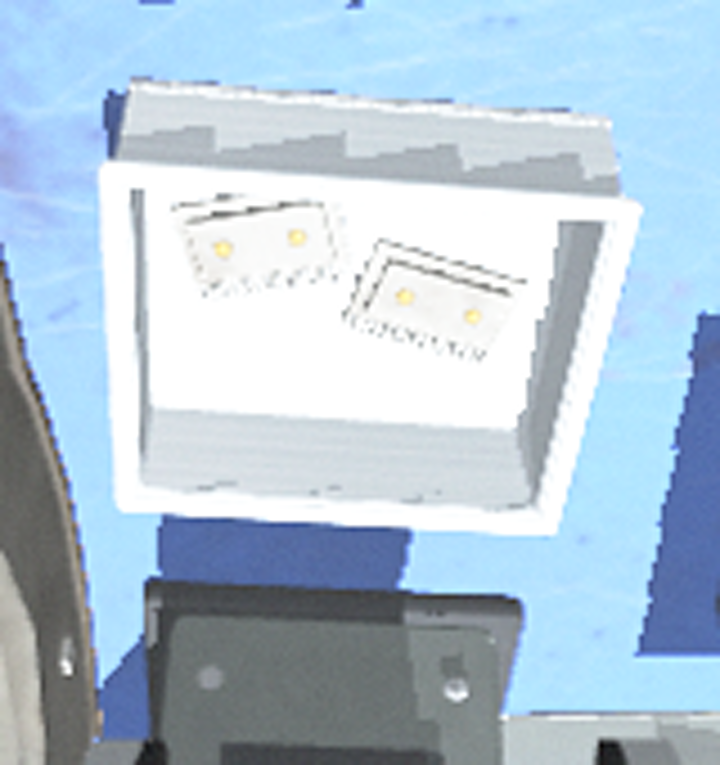

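```bash
python3 - <<'E'
from h import *
f=np.load("w8.npz");W=(f["K"],f["R"],f["t"])
w=lambda x,y:(240+x/4.5-.4,115+y/4.5-.4)
c={k:onz(W,w(*p),.041) for k,p in dict(FR=(118,513),FL=(556,534),NR=(102,162),NL=(641,203)).items()}
for k in c:print(k,c[k].round(4))
print("wid",np.linalg.norm(c["FL"]-c["FR"]),np.linalg.norm(c["NL"]-c["NR"]),"len",np.linalg.norm(c["FL"]-c["NL"]),np.linalg.norm(c["FR"]-c["NR"]))
for a,b in (("FL","FR"),("NL","NR")): d=c[a]-c[b];print("yaw",np.arctan2(-d[0],d[1]))
for a,b in (("FL","NL"),("FR","NR")): d=c[a]-c[b];print("yaw",np.arctan2(d[1],d[0]))
print("feeder foot",onz(W,w(148,585),.01),onz(W,w(522,602),.01))
# buffer edge nearest tray
print("buf",onz(W,(257,250),.05))
E
```

```text
FR [0.5562 0.0908 0.041 ]
FL [0.5609 0.2163 0.041 ]
NR [0.439  0.0974 0.041 ]
NL [0.4456 0.2215 0.041 ]
wid 0.12557838144550543 0.12429160626063088 len 0.11536625497198057 0.11744080580866423
yaw -0.0372942730608667
yaw -0.05384520914416036
yaw -0.04535945986862929
yaw -0.05631980427827228
feeder foot [0.62468562 0.09137891 0.01      ] [0.62941512 0.2161105  0.01      ]
buf [0.58882434 0.07726116 0.05      ]
```

```bash
python3 - <<'E'
from st import *
Rt=toolR(np.radians(30),-.046); s=manip.state(); p=s["tool_pos"];R=rot().as_matrix()
print("turn",np.degrees(Ro.from_matrix(R.T@Rt).as_rotvec()).round(2))
tgt=np.array([.5905,.152,.016]); print("shift",(Rt.T@(tgt-p)).round(4),p)
E
```

```text
turn [3.31 2.19 4.71]
shift [-7.550e-02 -2.000e-04  3.153e-01] [0.36768515 0.16247259 0.25129987]
```

{"fn": "send_rows", "kwargs": {
  "steps": [
    [0,0,0,3.3,2.2,4.7],
    [-0.04,0,0,0,0,0],
    [-0.0355,0,0,0,0,0],
    [0,0,0.05,0,0,0],
    [0,0,0.05,0,0,0],
    [0,0,0.05,0,0,0],
    [0,0,0.03,0,0,0],
    [0,0,0,0,0,0]
  ]
}}

```text
time: 12.08
tool_pos: [0.5204, 0.1575, 0.1292]
tool_rot: [0.255, 0.019, 0.967, -0.006]
contact_force: [-0.4, -0.3, -0.6]
gripper_width: 0.505
```

```bash
python3 look.py w9; python3 - <<'E'
from st import *
Rt=toolR(np.radians(30),-.046); s=manip.state(); p=s["tool_pos"];R=rot().as_matrix()
print("turn",np.degrees(Ro.from_matrix(R.T@Rt).as_rotvec()).round(2))
tgt=np.array([.5905,.152,.016]); print("shift",(Rt.T@(tgt-p)).round(4),p,s["joint_pos"].round(2))
E
```

```text
t 12.125 F [ 0.6  0.2 -0.1]
rel pivot n,u,Y: 0.0556 0.022 -0.1861 width 0.5005915715564884
roterr [ -3.46 -14.16  -4.52]
turn [ 0.09 -0.17  0.27]
shift [-0.0021 -0.0023  0.1348] [0.52147736 0.15744293 0.13170974] [ 0.22 -0.36  2.21 -0.19  0.79 -1.21]
```

View pics/w9.png

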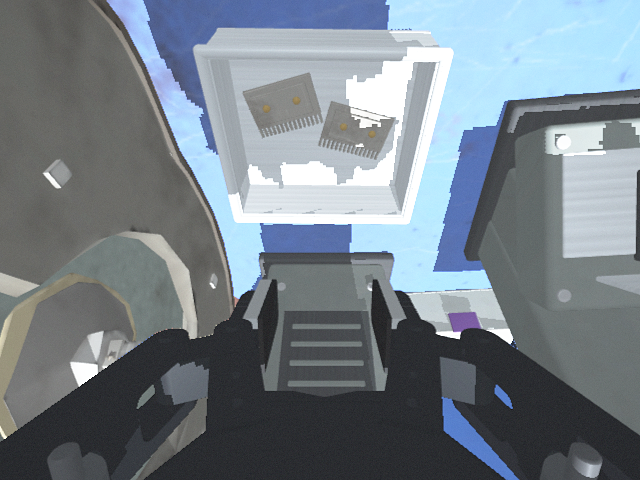

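```bash
python3 - <<'E'
from st import *
f=np.load("w9.npz");W=(f["K"],f["R"],f["t"])
for q in [(233,222.5),(411,223),(322,223)]: print(onz(W,q,.041).round(4))
for q in [(262,255),(393,253)]: print("foot",onz(W,q,.01).round(4))
E
```

```text
[0.5553 0.0894 0.041 ]
[0.5608 0.2175 0.041 ]
[0.5583 0.1535 0.041 ]
foot [0.6266 0.0941 0.01  ]
foot [0.6285 0.2159 0.01  ]
```

{"fn": "send_rows", "kwargs": {
  "steps": [
    [-0.004,-0.002,0.025,0,0,0],
    [0,0,0.025,0,0,0],
    [0,0,0.025,0,0,0],
    [0,0,0.025,0,0,0],
    [0,0,0.02,0,0,0],
    [0,0,0,0,0,0]
  ]
}}

```text
time: 12.88
tool_pos: [0.5862, 0.1516, 0.0321]
tool_rot: [0.259, 0.021, 0.966, -0.006]
contact_force: [0.7, -0.7, 0.5]
gripper_width: 0.501
```

```bash
python3 look.py w10; python3 - <<'E'
from st import *
s=manip.state();print(s["tool_pos"])
cv2.imwrite("pics/scene3.png",manip.grab_frame("scene"))
E
```

```text
t 12.925 F [-0.7 -0.1  0.6]
rel pivot n,u,Y: -0.0616 0.008 -0.1957 width 0.5003815544745375
roterr [ -3.5  -13.88  -4.67]
[0.58652019 0.15153638 0.03292866]
```

View pics/w10.png

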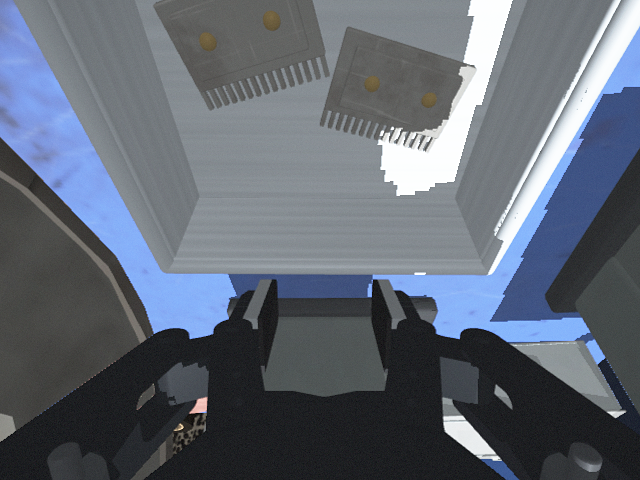

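{"fn": "send_rows", "kwargs": {
  "steps": [
    [0,0,0.01,0,0,0],
    [0,0,0.008,0,0,0],
    [0,0,0,0,0,0]
  ]
}}

```text
time: 13.35
tool_pos: [0.595, 0.1494, 0.0152]
tool_rot: [0.258, 0.022, 0.966, -0.006]
contact_force: [-0.2, 0.7, -0.4]
gripper_width: 0.505
```

```bash
python3 look.py w11; python3 - <<'E'
from st import *
s=manip.state();print(s["tool_pos"]); R=rot().as_matrix(); print("pull dir in tool per 10mm",(R.T@np.array([-.999,.044,0])*10).round(2))
E
```

```text
t 13.4 F [ 0.2 -0.   0.5]
rel pivot n,u,Y: -0.0804 0.0033 -0.1983 width 0.4977967730430405
roterr [ -3.6  -14.    -4.77]
[0.59510981 0.14943141 0.01553619]
pull dir in tool per 10mm [ 8.66 -0.02 -5.  ]
```

View pics/w11.png

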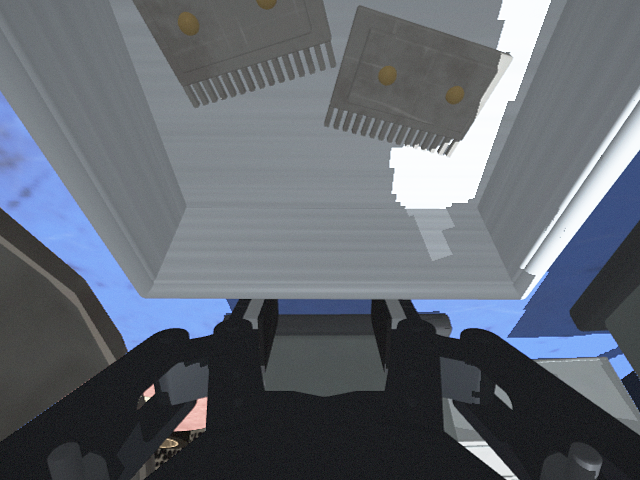

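{"fn": "send_rows", "kwargs": {
  "steps": [
    [0.0035,0,-0.002,0,0,0],
    [0.0035,0,-0.002,0,0,0],
    [0.0035,0,-0.002,0,0,0],
    [0.0035,0,-0.002,0,0,0],
    [0.0035,0,-0.002,0,0,0]
  ]
}}

```text
time: 14.02
tool_pos: [0.5757, 0.1506, 0.0168]
tool_rot: [0.26, 0.022, 0.965, -0.006]
contact_force: [3.3, 0.3, -0.4]
gripper_width: 0.505
```

```bash
python3 look.py w12; python3 -c "
from h import *
print(manip.state()['tool_pos'])"
```

```text
t 14.075 F [ 2.1 -0.6  1.2]
rel pivot n,u,Y: -0.0669 -0.011 -0.1959 width 0.4984315859806109
roterr [ -3.56 -13.86  -4.75]
[0.57536781 0.15070281 0.01665578]
```

View pics/w12.png

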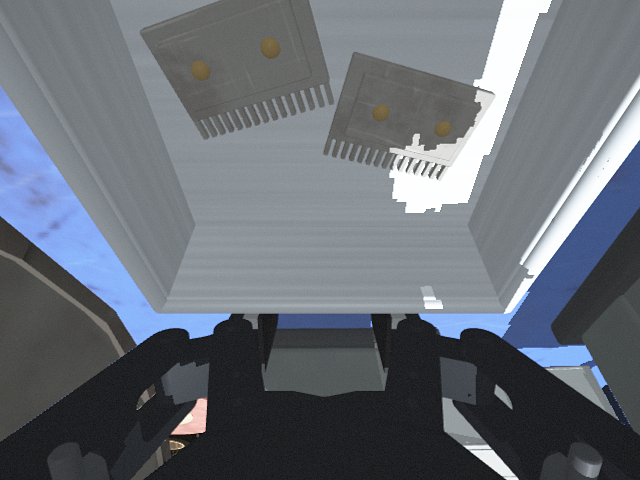

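{"fn": "send_rows", "kwargs": {
  "steps": [
    [0.006,0,-0.0035,0,0,0],
    [0.007,0,-0.004,0,0,0],
    [0.007,0,-0.004,0,0,0],
    [0.007,0,-0.004,0,0,0],
    [0.007,0,-0.004,0,0,0],
    [0.007,0,-0.004,0,0,0],
    [0.005,0,-0.003,0,0,0],
    [0,0,0,0,0,0]
  ]
}}

```text
time: 15.08
tool_pos: [0.5224, 0.1533, 0.0168]
tool_rot: [0.26, 0.022, 0.965, -0.006]
contact_force: [2.4, 0.5, 6.3]
gripper_width: 0.499
```

```bash
python3 look.py w13; python3 - <<'E'
from h import *
print(manip.state()['tool_pos']);cv2.imwrite("pics/top3.png",manip.grab_frame("top"))
E
```

```text
t 15.125 F [2.4 0.1 5.4]
rel pivot n,u,Y: -0.033 -0.0514 -0.1904 width 0.4973628692054068
roterr [ -3.56 -13.87  -4.76]
[0.52239075 0.15321318 0.01666903]
```

View pics/w13.png

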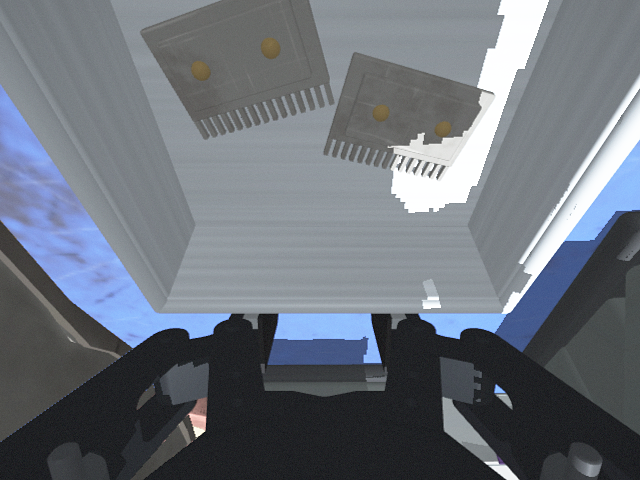

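View pics/top3.png

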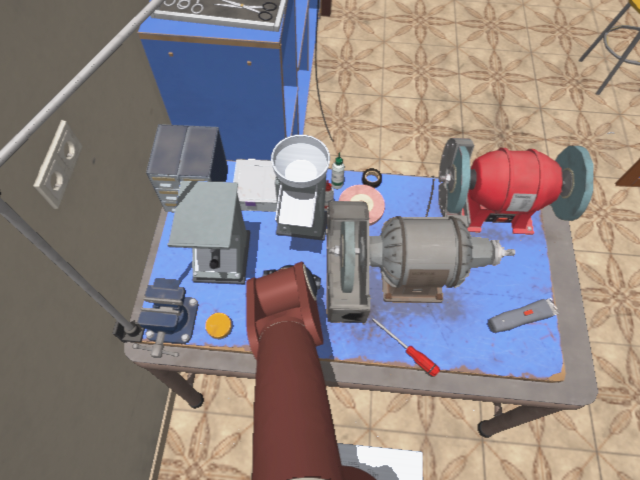

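```bash
python3 - <<'E'
from h import *
for k in ("w12","w13"):
    f=np.load(k+".npz");W=(f["K"],f["R"],f["t"])
    print(k,[onz(W,q,.041).round(4) for q in [(153,312),(508,312)]])
E
```

```text
w12 [array([0.5473, 0.0905, 0.041 ]), array([0.553 , 0.2163, 0.041 ])]
w13 [array([0.494, 0.093, 0.041]), array([0.4998, 0.2189, 0.041 ])]
```

{"fn": "send_rows", "kwargs": {
  "steps": [
    [0.006,0,-0.0035,0,0,0],
    [0.007,0,-0.004,0,0,0],
    [0.007,0,-0.004,0,0,0],
    [0.007,0,-0.004,0,0,0],
    [0.004,0,-0.0023,0,0,0],
    [0,0,0,0,0,0],
    [0,0,0,0,0,0]
  ]
}}

```text
time: 16.05
tool_pos: [0.4868, 0.1548, 0.0166]
tool_rot: [0.26, 0.022, 0.965, -0.006]
contact_force: [1.7, 1.4, 5.8]
gripper_width: 0.499
```

{"fn": "send_rows", "kwargs": {
  "steps": [
    [-0.007,0,0.004,0,0,0],
    [-0.007,0,0.004,0,0,0],
    [0,0,-0.02,0,0,0],
    [0,0,-0.04,0,0,0],
    [0,0,-0.05,0,0,0],
    [0,0,-0.05,0,0,0],
    [0,0,-0.05,0,0,0],
    [0,0,0,0,0,0]
  ]
}}

```text
time: 17.05
tool_pos: [0.3984, 0.1595, 0.2026]
tool_rot: [0.263, 0.022, 0.965, -0.004]
contact_force: [-0.0, 0.1, -0.5]
gripper_width: 0.5
```

```bash
python3 look.py w14; python3 - <<'E'
from h import *
print(manip.state()['tool_pos']);cv2.imwrite("pics/top4.png",manip.grab_frame("top"))
E
```

```text
t 17.1 F [ 0.5 -0.  -0.5]
rel pivot n,u,Y: 0.1867 -0.029 -0.1774 width 0.49976544935687467
roterr [ -3.51 -13.79  -4.77]
[0.39774121 0.15899709 0.19935373]
```

View pics/w14.png

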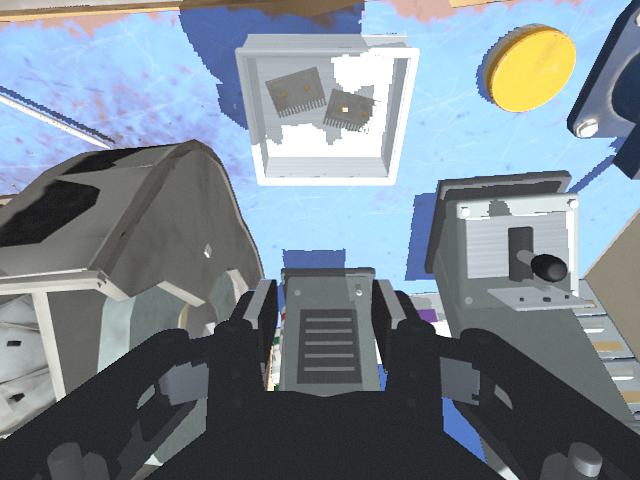

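```bash
python3 - <<'E'
from st import *
f=np.load("w14.npz");W=(f["K"],f["R"],f["t"])
c=[onz(W,q,.041) for q in [(257,184.5),(398,184.5),(235,46),(420,47)]]
for x in c: print(x.round(4))
print("yaw",np.arctan2(-(c[1]-c[0])[0],(c[1]-c[0])[1]))
for s in (-.1,0,.1,.42): print(s,((proj(W,P+.023*u+.044*(n*np.cos(s)+Y*np.sin(s)))-[440,200])*5).round(0))
crop(cv2.imread("pics/w14.png"),440,200,600,320,5,"w14c.png")
E
```

```text
[0.4575 0.0948 0.041 ]
[0.4636 0.2243 0.041 ]
[0.3413 0.1019 0.041 ]
[0.3476 0.226  0.041 ]
yaw -0.04681001187971525
-0.1 [497. 452.]
0 [525. 450.]
0.1 [550. 448.]
0.42 [619. 438.]
```

View pics/w14c.png

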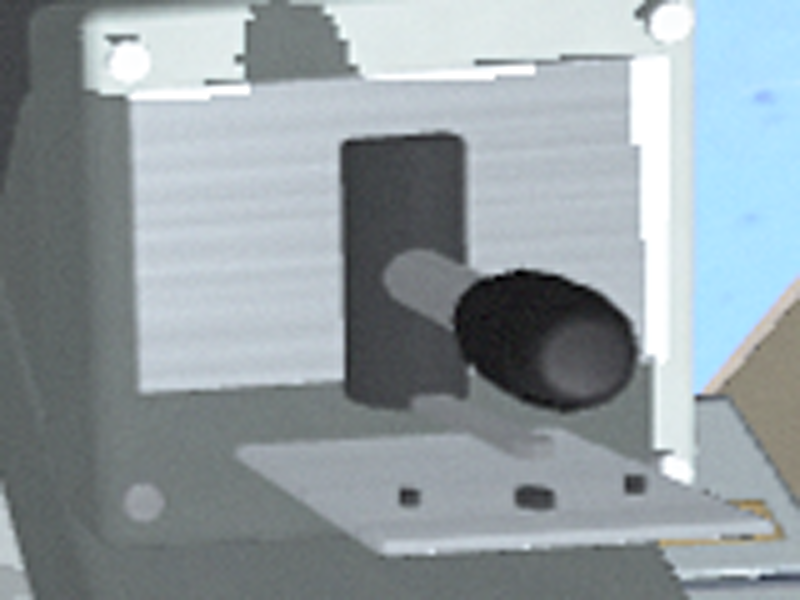

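View pics/top4.png

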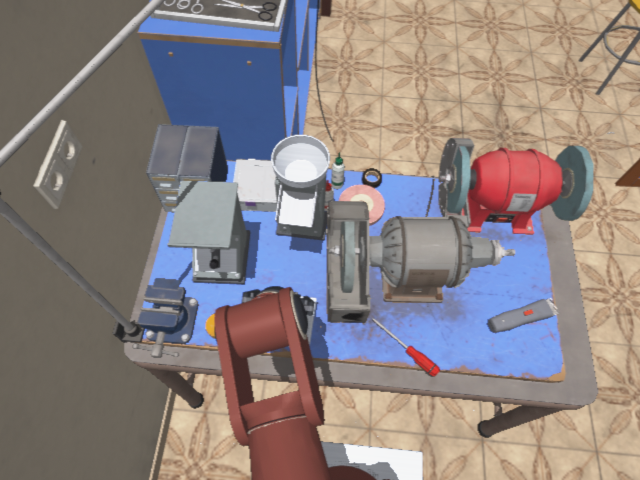

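```bash
python3 - <<'E'
from h import *
print(manip.job_done(), manip.state()["contact_force"])
E
```

```text
the job is handed in; nothing more can be done
the job is handed in; nothing more can be done
```

The feeder switch is at its centre off click, and the tray is drawn out about 97 mm. The job was handed in at about 17 s, with no verdict reported.

- **Toggle:** I straddled the knob from below the hood and pushed it towards centre in 2 mm steps. The force rose to about 19 N in y (about 21 N in all), more than the 7 to 12 N expected. It then dropped to zero at the click.
- **Pointer checks:** The first look after the click gave +0.02 rad. A second look, after the tray move, gave about +0.04 rad at my best reading of the tip, or up to 0.08 from its far end. Both are inside the ±0.1 rad snap zone, and the pointer lines up with the large middle dot. It never went to the reverse side.
- **Tray:** Only after that did I hook it behind the far lip and pull it straight, with about 2 to 6 N on the tool. Its far rim went from x = 0.558 to 0.461, and its yaw stayed at about -0.045 rad. Both blades lie in it as before, and it rests on the table, clear of the front edge.
- **Clearance and bystanders:** The robot is clear of everything, with about 0 N measured. The tin, the bottle and the driver look undisturbed in the pictures. I did not re-measure their positions, and the arm partly hid the tin in the last top view.

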